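# Grease a linear stage through its tilted nipple

## Task

Pull the rubber dust cap with the pull ring off the linear stage's grease nipple and set it down on the desk. Then take the push-type grease gun out of its stand, press its coupler squarely onto the tilted nipple until it snaps, and keep pushing until the barrel has gone fully home against its spring. Finish like that, still gripping the gun and holding the spring pressed, and leave everything else where it is.

Things in the scene. Friction and masses are not known exactly. Their poses are not given: they have to be found in the camera images.
- fitting: brass ball-headed grease nipple on a steel boss (28 across) on the stage's carriage. Origin: the very top of its head. z runs out along the nipple, which leans 30 degrees from vertical towards the stage's front (-x, the robot's side); y is level. Head: ball of 11 diameter, neck 6.4; the boss's face, on which the cap's rim rests, lies 24 below the origin along z.
- stage: aluminium motorised linear stage, fixed on the desk. Origin: centre of its underside. Rail along y, 230 long, 94 wide, black motor at the -y end (to y = -175); carriage 48 high in the middle, the nipple at its front (-x) edge: top of the head at (-42, 0, 91) in this frame. The desk (height 0) is clear in front of it, 0.09 to 0.13 m from the nipple towards the robot.
- cap_ring (a point): centre of the pull ring of the black rubber dust cap that sits loosely over the nipple. Ring: 30 across, 8 thick, hole 14, in the cap's x-z plane (pinch its 8 mm along y); it tops out 15 above this point along z. Cup: 26 across, its closed end 13 below this point, its open rim 43.5 below. z starts along the nipple, within 5 degrees. 25 g; clear after 26 along the nipple.
- gun_grip (a point): middle of the round black grip (32 diameter, 24 to each side along z) of the push-type grease gun; z runs along the gun to its rear, upwards in the stand. Steel collar of 50 diameter, top face 24 and underside 30 below this point: fingertips may bear on it to push. Barrel (32 at most) to 79 below, then nozzle tube and coupler (25 diameter). About 0.3 kg, 151 long.
- coupler_seat (a point): on the gun's axis, the flat seat deep in the coupler, 107 below gun_grip with the spring out; it meets the top of the nipple's head when the coupler is on. The mouth, 18 further out, is a funnel (18 wide narrowing to 13) that finds the head from about 3 to the side. Four spring jaws, 10 short of the seat, ride over the head at 5 to 9 N and click behind it.
- nozzle (a joint): travel of the nozzle into the gun's barrel: 0 with the spring out, 0.012 m fully home at a hard stop. The spring takes 9 N to start and 15 N at full travel, more than the jaws need to snap; then the barrel comes 12 mm further down over the nozzle. Pressing home ends at that stop.
- gun_stand: fixed bench stand. Origin: centre of its underside. Base 100 x 90, two posts, and a top plate (56 along x, 92 along y, upper face at height 104) with a 37 hole over the origin, in which the gun hangs upright, its collar lying on the plate. The gun lifts straight out; its coupler clears the plate after 95.
- dust_cap: the rubber dust cap as a whole (see cap_ring). Origin: centre of its open rim; z along its axis towards the ring.
- grease_gun: the grease gun as a whole (see gun_grip). Origin: on its axis, at the coupler's mouth with the spring out, 125 below gun_grip; z along its axis to the rear.
- hex_keys: folding hex-key set, 31 x 118 x 18, lying flat; bystander, to be left where it is. Origin: centre of its underside
- tweezers: fine steel tweezers, 12 x 120 x 8, lying flat; bystander, to be left where it is. Origin: centre of its underside
- objective: spare microscope objective, 27 across, 50 tall, standing; bystander, to be left where it is. Origin: centre of its underside
- dropper: amber dropper bottle, 33 across, 94 tall, standing; bystander, to be left where it is. Origin: centre of its underside
- wafer_case: round white wafer carrier, 66 across, 18 tall; bystander, to be left where it is. Origin: centre of its underside
- slides: closed plastic slide box, 69 x 98 x 31; bystander, to be left where it is. Origin: centre of its underside
- tape: roll of paper tape, 68 across, 18 tall; bystander, to be left where it is. Origin: centre of its underside

How it is judged:
On the way, in this order (a step that is already met when the one before it is completed fails the run):
1. the dust cap is off the nipple and stands or lies on the desk, let go (contact force between dust_cap and stage below 0.02 N and contact force between dust_cap and gun_stand below 0.02 N and linear speed of dust_cap below 0.03 m/s and contact force between dust_cap and the fingers below 0.05 N and height (world z) of cap_ring below 0.06 m), for 0.2 s.
2. the grease gun is lifted out of its stand (contact force between the fingers and grease_gun above 1 N and contact force between grease_gun and gun_stand below 0.05 N and height (world z) of gun_grip above 0.2 m), for 0.1 s.
At the end, for the whole second after the job is handed in: Coupler snapped (seat within 3 mm of the nipple's top, gun within 8 degrees of its axis), nozzle at least 9.5 of its 12 mm into the barrel, over 8 N on the nipple, the fingers holding the gun; the cap rests on the desk, clear of stage and stand, let go (all of step 1 and distance between coupler_seat and fitting below 0.003 m and angle between the z axis of gun_grip and the z axis of fitting, either way round below 0.14 rad and value of joint nozzle above 0.0095 m and contact force between grease_gun and fitting above 8 N and contact force between grease_gun and the fingers above 2 N); the arm keeps its last pose, push and grip.
It fails at once if a bystander is moved more than 30 mm (distance of any of hex_keys, tweezers, objective, dropper, wafer_case, slides, tape from where it was at the start of the episode above 0.03 m).
It also fails if it takes over 61 s, if anything falls off the work surface, if the arm or the gripper's body presses on something with over 40 N, if the wrist force passes 120 N, or if a joint passes its speed limit or range.

## Robot

A 6-joint arm with a two-finger parallel gripper is mounted at the origin on a cart in front of the work surface, level with it; the furniture and walls round the work are solid. World frame = base frame: x ahead of the robot, y to its left, z up, the work surface at z = 0. Lengths are in m, angles in rad, forces in N, time in s.
With the tool pointing down it reaches from about 0.35 to 1 m from the base axis. Payload 7.1 kg.
Tool frame: the origin (TCP) lies between the finger pads; the fingertips stand 22 mm ahead of it and the grasp point (between the pads) lies 3 mm ahead of it; z points along the fingers, y is the line along which they close (so a half turn about z gives the same grasp; the last joint's range is limited). The gripper opens to 85 mm and grips with 20 to 120 N. Pads are 22 mm wide; open, the fingers measure 114 mm over their backs; the gripper's body (76 mm by 85 mm) begins 54 mm behind the grasp point. The pads swing forward as they close: fully open they stand 13 mm farther back than shut.
Start: joints at [-1.187, 0.423, 1.63, -0, 1.089, -0.019], TCP at [0.245, -0.575, 0.253] pointing down, gripper open.
Joint ranges: [-3, 3], [-0.9, 2.11], [0.09, 2.58], [-1.31, 4.45], [0.11, 2.69], [-2.54, 2.54]. Speed limits (rad/s): [2.39, 2.39, 3.01, 3.14, 3.14, 3.14].

## Interface

Orientations are given as a rotation vector (axis times angle).
In Python, from rig import manip gives the robot as it stands. The module is installed in compiled form; this text tells all that it offers. Calls block until the motion is done:
- manip.move_to(position, orientation): joint-space move of the TCP to a pose.
- manip.servo_line(position, orientation=None, rate=0.15): straight line of the TCP; orientation=None keeps the orientation; rate is the mean speed in m/s.
- manip.set_joints(angles): joint-space move.
- manip.command_gripper(opening, f_grip=None): finger opening in m; f_grip is the grip in N (None keeps the last); returns when the fingers have stopped.
- manip.hold(seconds).
- manip.solve_ik(position, orientation): joint angles nearest the present ones, or None.
- manip.camera(name): name is "scene" or "top"; returns a dict with "image" (384x512x3 uint8, red, green, blue), "fx", "fy", "cx", "cy" (pixels), "cam_to_world" (4x4, takes a point from camera to world coordinates). Camera axes: x right, y down, z forward; pixel columns grow to the right and rows downward; lengths in m; the calibration is good to about 2 mm. A picture is of the moment at which its call begins. There is no depth.
A pose or a line that the arm cannot do raises manip.IKError and nothing moves.
- manip.sign_off(): hands the job in; it is judged then, once.
Readings, each from a call of its own:
- manip.get_time(): time.
- manip.get_joint_positions(): joint angles.
- manip.get_joint_vel(): joint speeds.
- manip.get_tau(): joint torques, N m.
- manip.get_position(): TCP position.
- manip.get_ee_rot(): TCP orientation.
- manip.get_contact_force(): force on the tool from outside, world axes, zero at the start.
- manip.get_torque(): the same for the moment, N m.
- manip.get_width(): finger opening in m.
- manip.get_grip_force(): force on a finger pad.
Only numpy, scipy, OpenCV 4.12 (cv2) and the standard library are available. Lean on these libraries where they do the work, as an engineer would, in place of code of your own. Each camera call takes 0.05 s, during which the arm holds its last target. There are 200 camera calls.

## Working session

There is one attempt and no reset: what is moved stays moved. The work goes in short steps, each a Python script; the robot and the scene stay as the last script left them, time stands still between calls to the robot, and variables do not carry over. Pictures are saved under pics/ and viewed, at most 10 in all, crops included, and the job is handed in when it is done.

```bash
mkdir -p pics; cat > h.py <<'E'
import numpy as np, cv2
from rig import manip
def ray(c,u,v):
    T=np.array(c["cam_to_world"]);d=T[:3,:3]@np.array([(u-c["cx"])/c["fx"],(v-c["cy"])/c["fy"],1]);return T[:3,3],d/np.linalg.norm(d)
def onz(c,u,v,z):
    o,d=ray(c,u,v);return o+d*(z-o[2])/d[2]
def proj(c,p):
    T=np.array(c["cam_to_world"]);q=T[:3,:3].T@(np.array(p)-T[:3,3]);return np.array([c["fx"]*q[0]/q[2]+c["cx"],c["fy"]*q[1]/q[2]+c["cy"]])
def tri(c1,p1,c2,p2):
    o1,d1=ray(c1,*p1);o2,d2=ray(c2,*p2)
    s=np.linalg.lstsq(np.array([d1,-d2]).T,o2-o1,rcond=None)[0]
    a,b=o1+s[0]*d1,o2+s[1]*d2;return (a+b)/2,np.linalg.norm(a-b)
E
python3 - <<'E'
from h import *
import pickle
for n in("scene","top"):
    c=manip.camera(n);pickle.dump(c,open(n+".pkl","wb"));cv2.imwrite(f"pics/{n}0.png",cv2.resize(c["image"][:,:,::-1],(800,600),interpolation=cv2.INTER_CUBIC))
    print(n,c["fx"],c["cx"],c["cy"],np.round(c["cam_to_world"],3))
print(manip.get_time(),manip.get_ee_rot())
E
```

```text
scene 482.85180814169746 257.2138756845441 197.7848478089092 [[-0.55  -0.606  0.574 -0.141]
 [-0.835  0.383 -0.396  0.536]
 [ 0.02  -0.697 -0.717  0.995]
 [ 0.     0.     0.     1.   ]]
top 353.0274121528683 261.41182789736234 192.0157058840032 [[ 1.000e-03 -9.930e-01  1.180e-01  4.440e-01]
 [-1.000e+00  3.000e-03  3.100e-02  3.900e-02]
 [-3.100e-02 -1.180e-01 -9.930e-01  1.047e+00]
 [ 0.000e+00  0.000e+00  0.000e+00  1.000e+00]]
0.1 [-3.07678754e+00 -6.28123265e-01  3.73901254e-04]
```

View pics/scene0.png

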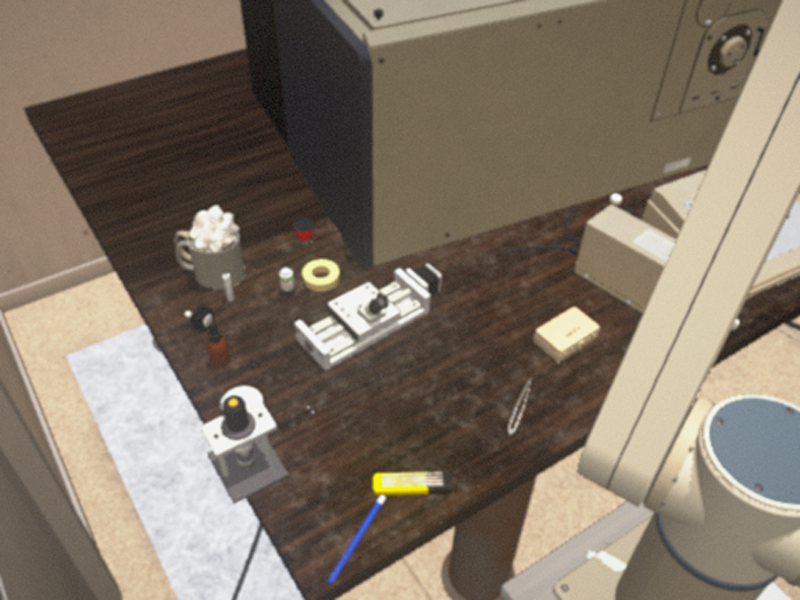

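View pics/top0.png

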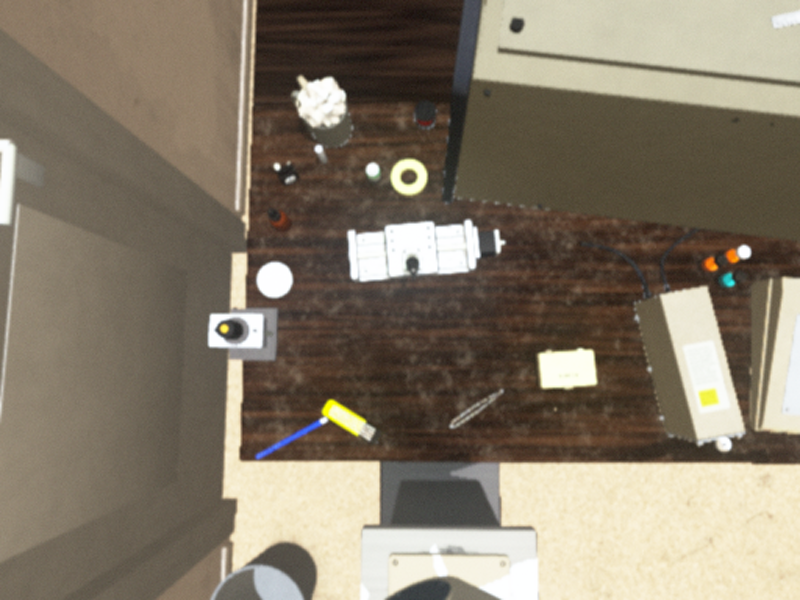

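The scene view (800 px scale) shows the stage with the black cap at about (378,303) and the gun in its stand at (235,412). In the top view the cap is at (412,263) and the gun at (230,328), with a wall to the left of the stand. Next I'll zoom in on both.

```bash
python3 - <<'E'
from h import *
import pickle
S=pickle.load(open("scene.pkl","rb"));T=pickle.load(open("top.pkl","rb"))
def crop(c,x,y,w,h,W,H):
    return cv2.resize(c["image"][y:y+h,x:x+w,::-1],(W,H),interpolation=cv2.INTER_CUBIC)
a=np.hstack([crop(S,185,160,100,75,400,300),crop(T,220,137,100,75,400,300)])
b=np.hstack([crop(S,125,243,64,80,400,500)[:300*5//3],])
b=np.hstack([crop(S,128,245,72,54,400,300),crop(T,125,185,72,54,400,300)])
cv2.imwrite("pics/z.png",np.vstack([a,b]))
s=512/800
print(tri(S,(378*s,303*s),T,(412*s,263*s)),tri(S,(234*s,402*s),T,(224*s,328*s)))
E
```

```text
(array([0.62314239, 0.0612103 , 0.08461403]), np.float64(0.0054473954135232545)) (array([0.50440923, 0.36744533, 0.15764493]), np.float64(0.0023057809357084325))
```

View pics/z.png

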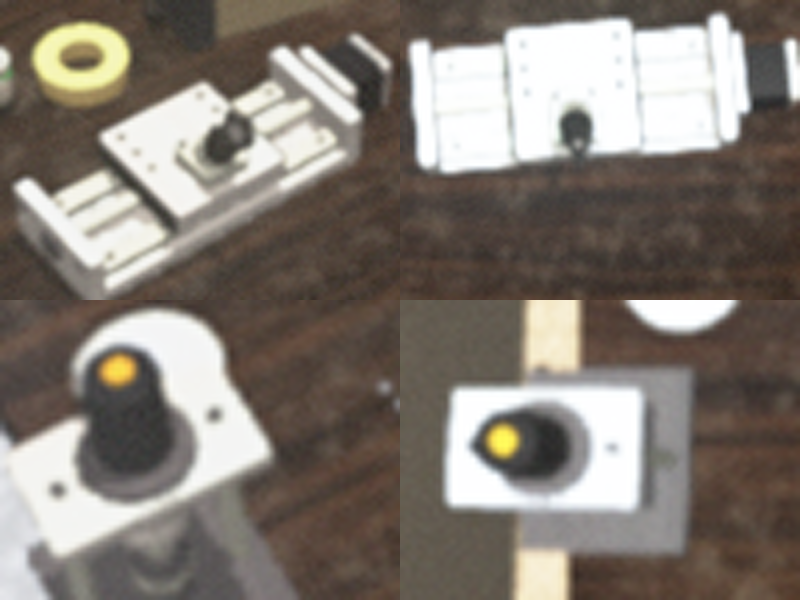

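The close-up shows the cap's ring at scene px ≈(243,192) and top px ≈(264,173). The yellow button is at scene (149,258) and top (143.5,210), and the carriage and plate edges are clear. Next I'll measure with masks.

```bash
cat > m.py <<'E'
from h import *
import pickle
S=pickle.load(open("scene.pkl","rb"));T=pickle.load(open("top.pkl","rb"))
def yel(c,x,y,w,h):
    hsv=cv2.cvtColor(c["image"],cv2.COLOR_RGB2HSV)[y:y+h,x:x+w]
    m=((hsv[...,0]>12)&(hsv[...,0]<32)&(hsv[...,1]>150)&(hsv[...,2]>130));v,u=np.nonzero(m);return u.mean()+x,v.mean()+y,m.sum()
ys=yel(S,140,248,22,22);yt=yel(T,135,200,18,20);print("yellow",ys,yt,tri(S,ys[:2],T,yt[:2]))
# stand plate in top
def plate(x,y,w,h):
    m=(T["image"][y:y+h,x:x+w].min(2)>190).astype(np.uint8)
    cs,_=cv2.findContours(m,cv2.RETR_EXTERNAL,cv2.CHAIN_APPROX_NONE);k=max(cs,key=cv2.contourArea)
    return cv2.boxPoints(cv2.minAreaRect(k))+[x,y]
b=np.array([onz(T,*p,.104) for p in plate(130,196,45,32)]);print("plate",b.round(4),b.mean(0),np.linalg.norm(np.diff(b,axis=0),axis=1))
# carriage corners (top tile) at z .048
cc=[(107,30),(230,18),(238,150),(118,161)]
b=np.array([onz(T,220+p[0]/4,137+p[1]/4,.048) for p in cc]);print("carr",b.round(4),np.linalg.norm(np.diff(b,axis=0),axis=1))
bb=plate(218,135,90,48);b=np.array([onz(T,*p,.04) for p in bb]);print("stage",b.round(4),np.linalg.norm(np.diff(b,axis=0),axis=1))
print("ring",tri(S,(243.5,192),T,(264.5,173)))
for n,c,(x,y) in(("s",S,(228,178)),("t",T,(250,155))):
    i=cv2.resize(c["image"][y:y+30,x:x+30,::-1],(390,390),interpolation=cv2.INTER_CUBIC)
    i=cv2.convertScaleAbs(i,alpha=1.0,beta=0); i=(255*(i/255.)**.5).astype(np.uint8)
    for k in range(0,30,5):cv2.putText(i,str(x+k),(k*13,10),0,.35,(0,0,255),1);cv2.putText(i,str(y+k),(0,k*13+10),0,.35,(0,0,255),1)
    cv2.imwrite(n+".png",i)
cv2.imwrite("pics/cap.png",np.hstack([cv2.imread("s.png"),cv2.imread("t.png")]))
E
python3 m.py
```

```text
yellow (np.float64(148.66666666666666), np.float64(257.125), np.int64(24)) (np.float64(143.0), np.float64(210.0), np.int64(21)) (array([0.50469519, 0.36881342, 0.15844157]), np.float64(0.0005591372025914717))
plate [[0.5358 0.4178 0.104 ]
 [0.5356 0.3219 0.104 ]
 [0.4762 0.32   0.104 ]
 [0.4762 0.4152 0.104 ]] [0.50595571 0.36873809 0.104     ] [0.0959078  0.05941487 0.09518925]
carr [[0.7023 0.1133 0.048 ]
 [0.7105 0.0241 0.048 ]
 [0.6136 0.0189 0.048 ]
 [0.606  0.1049 0.048 ]] [0.08957654 0.09701555 0.08635634]
stage [[ 0.6994  0.1883  0.04  ]
 [ 0.7201 -0.0537  0.04  ]
 [ 0.6206 -0.0611  0.04  ]
 [ 0.5997  0.178   0.04  ]] [0.24291343 0.09972384 0.24007766]
ring (array([0.60911026, 0.06114275, 0.10277052]), np.float64(0.0014092005104231217))
```

View pics/cap.png

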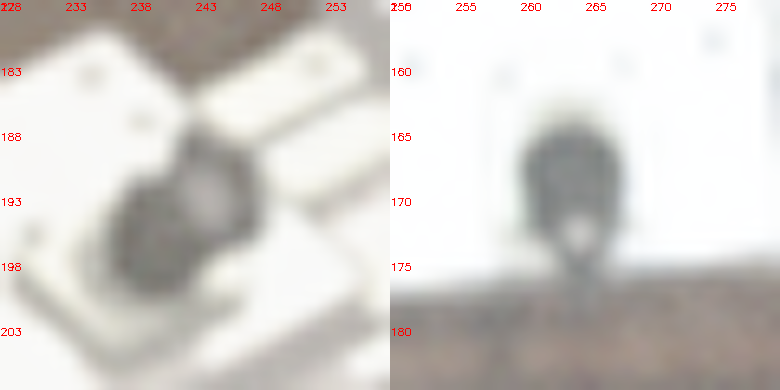

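```bash
cat >> h.py <<'E'
from scipy.spatial.transform import Rotation as Ro
YAW=0.086
xs=np.array([np.cos(YAW),np.sin(YAW),0]);ysg=np.array([-np.sin(YAW),np.cos(YAW),0])
ZN=-.5*xs+np.sqrt(.75)*np.array([0,0,1])
def rv(z,y):
    z=z/np.linalg.norm(z);x=np.cross(y,z);x/=np.linalg.norm(x);return Ro.from_matrix(np.array([x,np.cross(z,x),z]).T).as_rotvec()
DN=np.array([0,0,-1.])
E
python3 - <<'E'
from h import *
import pickle
S=pickle.load(open("scene.pkl","rb"));T=pickle.load(open("top.pkl","rb"))
for row in(171,172,173,174,175):print(row,tri(S,(243.9,192.3),T,(264.1,row)))
ring=min((tri(S,(243.9,192.3),T,(264.1,r)) for r in np.arange(170,177,.2)),key=lambda t:t[1])[0];print("ring",ring)
N=ring-.0195*ZN;print("nip",N,proj(T,N))
# nominal from stage outline centre: long/short axis centre
b=np.array([[.6994,.1883],[.7201,-.0537],[.6206,-.0611],[.5997,.178]]).mean(0);print("nip from stage",b-.042*xs[:2])
G=np.array([.505,.3688,.134])
for s in(1,-1):
    print("s",s)
    for nm,p,o in(("ring",ring+.012*ZN,rv(-ZN,s*ysg)),("ringabove",ring+.1*ZN,rv(-ZN,s*ysg)),("place",N*[1,1,0]-.11*xs+[0,0,.056],rv(DN,s*ysg)),("gun push",N+.107*ZN,rv(-ZN,s*ysg)),("pre",N+.16*ZN,rv(-ZN,s*ysg))):
        q=manip.solve_ik(p,o);print(nm,None if q is None else np.round(q,2))
    for a in(-60,-30,0,30,60,90):
        o=rv(DN,s*np.array([-np.sin(np.radians(a)),np.cos(np.radians(a)),0]))
        print(a,[None if q is None else np.round(q,2) for q in(manip.solve_ik(G,o),manip.solve_ik(G+[0,0,.13],o))])
E
```

```text
171 (array([0.61364756, 0.06023888, 0.09805109]), np.float64(0.004098282219966026))
172 (array([0.61106259, 0.06085324, 0.10033723]), np.float64(0.002338473685968854))
173 (array([0.60848562, 0.06146674, 0.10262467]), np.float64(0.0005879218478427918))
174 (array([0.60591677, 0.06207935, 0.10491318]), np.float64(0.001153399651813222))
175 (array([0.60335616, 0.06269101, 0.10720253]), np.float64(0.002885517871456912))
ring [0.6074571  0.0617119  0.10353996]
nip [0.61717106 0.06254936 0.08665246] [263.92673146 170.95903482]
nip from stage [0.61810522 0.05926745]
s 1
ring None
ringabove [ 0.08  0.3   2.14  0.02  0.18 -1.59]
place [ 0.08  0.58  1.98 -0.    0.58 -1.58]
gun push [ 0.08  0.33  2.13  0.02  0.16 -1.59]
pre [ 0.08  0.2   2.15  0.01  0.26 -1.59]
-60 [array([0.61, 0.57, 1.7 , 0.  , 0.87, 0.09]), array([0.61, 0.41, 1.62, 0.  , 1.11, 0.09])]
-30 [array([ 0.61,  0.57,  1.7 , -0.  ,  0.87, -0.44]), array([ 0.61,  0.41,  1.62, -0.  ,  1.11, -0.44])]
0 [array([ 0.61,  0.57,  1.7 , -0.  ,  0.87, -0.96]), array([ 0.61,  0.41,  1.62, -0.  ,  1.11, -0.96])]
30 [array([ 0.61,  0.57,  1.7 ,
[... 203 characters left out ...]
7,  1.7 , -0.  ,  0.87, -2.53]), array([ 0.61,  0.41,  1.62, -0.  ,  1.11, -2.53])]
s -1
ring None
ringabove [0.08 0.3  2.14 0.02 0.18 1.55]
place [0.08 0.58 1.98 0.   0.58 1.57]
gun push [0.08 0.33 2.13 0.02 0.16 1.55]
pre [0.08 0.2  2.15 0.01 0.26 1.55]
-60 [None, None]
-30 [None, None]
0 [array([ 0.61,  0.57,  1.7 , -0.  ,  0.87,  2.18]), array([ 0.61,  0.41,  1.62, -0.  ,  1.11,  2.18])]
30 [array([ 0.61,  0.57,  1.7 , -0.  ,  0.87,  1.66]), array([ 0.61,  0.41,  1.62, -0.  ,  1.11,  1.66])]
60 [array([0.61, 0.57, 1.7 , 0.  , 0.87, 1.14]), array([0.61, 0.41, 1.62, 0.  , 1.11, 1.14])]
90 [array([ 0.61,  0.57,  1.7 , -0.  ,  0.87,  0.61]), array([ 0.61,  0.41,  1.62, -0.  ,  1.11,  0.61])]
```

```bash
cat >> h.py <<'E'
UP=np.array([0,0,1.])
def tl(deg):  # tool -z leaning deg toward the robot (-xs)
    a=np.radians(deg);return -np.sin(a)*xs+np.cos(a)*UP
def st(n=""):print(n,"t",round(manip.get_time(),2),"p",np.round(manip.get_position(),4),"F",np.round(manip.get_contact_force(),1),"w",round(manip.get_width(),4),"gf",round(float(np.max(manip.get_grip_force())),1))
E
python3 - <<'E'
from h import *
ring=np.array([.6065,.0615,.1065]);t=tl(15);o=rv(-t,ysg)
p=ring+.014*t
for q in(p,p+.08*t,p+.045*ZN):print(np.round(manip.solve_ik(q,o),2))
manip.command_gripper(.05,25) 
manip.move_to(p+.08*t,o);st("above")
manip.servo_line(p,rate=.08);st("at")
manip.command_gripper(.0,25);st("closed")
c=manip.camera("scene");i=c["image"]
a=cv2.resize(i[140:230,185:305,::-1],(640,480),interpolation=cv2.INTER_CUBIC)
cv2.imwrite("pics/grasp.png",a)
E
```

```text
[ 0.08  0.5   1.92  0.    0.46 -1.58]
[ 0.08  0.35  1.92  0.    0.6  -1.58]
[ 0.08  0.41  1.95  0.    0.52 -1.58]
above t 3.09 p [0.5825 0.0588 0.1974] F [ 0.   0.3 -0. ] w 0.0502 gf 0.0
at t 4.24 p [0.6031 0.0612 0.1205] F [-0.   0.7 -0.2] w 0.0498 gf 0.0
closed t 4.69 p [0.603  0.0612 0.1204] F [-1.4  0.4  2.7] w 0.007 gf 27.5
```

View pics/grasp.png

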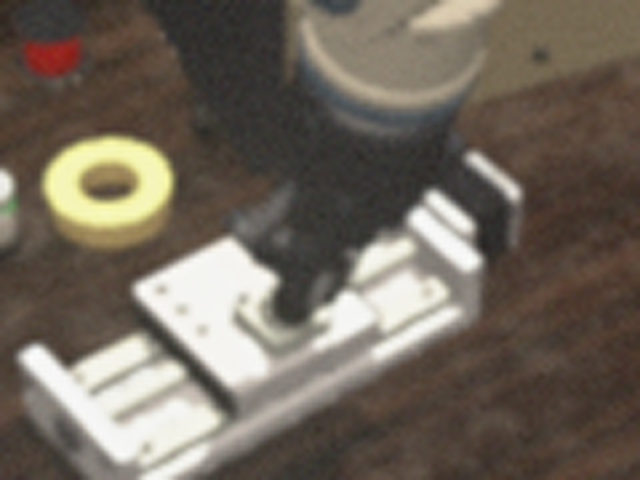

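The fingers have closed on the ring: the width is 7 mm with force on the pads, and the cup sits just below the tips at crop (290,300). Next I'll pull it off and place it.

```bash
python3 - <<'E'
from h import *
p=np.array(manip.get_position())
manip.servo_line(p+.05*ZN,rate=.08);st("pulled")
t2=tl(-15);o2=rv(-t2,ysg)
tgt=np.array([.617,.061,0])-.115*xs+.0435*UP+.014*t2
manip.move_to(tgt+.05*UP,o2);st("over")
c=manip.camera("scene");q=proj(c,tgt-.02*t2).astype(int)
cv2.imwrite("pics/carry.png",cv2.resize(c["image"][max(q[1]-60,0):q[1]+30,q[0]-60:q[0]+60,::-1],(640,480),interpolation=cv2.INTER_CUBIC))
E
```

```text
pulled t 5.52 p [0.5781 0.059  0.1638] F [-0.1  0.7 -0.6] w 0.0072 gf 27.2
over t 6.05 p [0.5065 0.0515 0.1061] F [-0.1  0.6 -0.8] w 0.007 gf 27.1
```

View pics/carry.png

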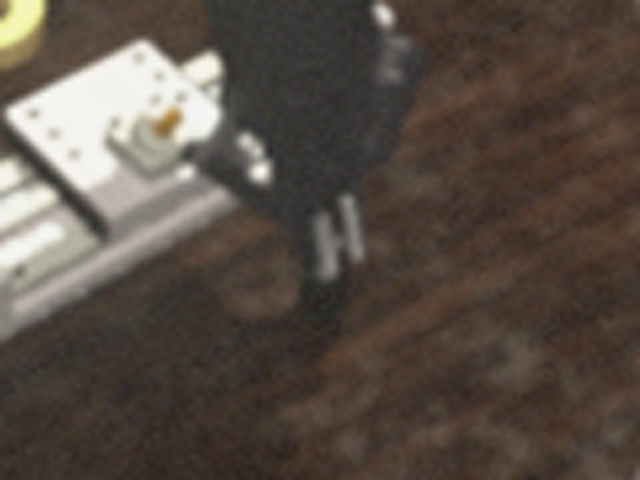

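The cap hangs from the fingers at crop (320,300), and the brass nipple is bare at (165,122). Now I'll lower it until it touches, release it, and measure the nipple.

```bash
python3 - <<'E'
from h import *
import pickle
t2=tl(-15)
f0=np.array(manip.get_contact_force())[2]
p=np.array(manip.get_position());p0=p.copy();zg=p[2]-.05
manip.servo_line([p[0],p[1],zg+.010],rate=.08)
for k in range(8):
    manip.servo_line([p[0],p[1],zg+.008-.002*k],rate=.03)
    if manip.get_contact_force()[2]-f0>2: break
st("down")
manip.command_gripper(.04);st("open")
p=np.array(manip.get_position())
manip.servo_line(p+.09*t2,rate=.12)
G=np.array([.505,.3688,.134]);og=rv(DN,np.array([np.sin(.52),np.cos(.52),0]))
manip.command_gripper(.07,60)
manip.move_to(G+[0,0,.11],og);st("over gun")
for n in("scene","top"):
    c=manip.camera(n);pickle.dump(c,open(n+"2.pkl","wb"))
    hsv=cv2.cvtColor(c["image"],cv2.COLOR_RGB2HSV)
    u,v=proj(c,[.617,.061,.091]).astype(int);w=hsv[v-9:v+10,u-9:u+10]
    m=(w[...,0]>5)&(w[...,0]<30)&(w[...,1]>90);vv,uu=np.nonzero(m);print(n,(u,v),m.sum(),uu.mean()+u-9,vv.mean()+v-9)
    a=cv2.resize(c["image"][v-20:v+20,u-25:u+25,::-1],(400,320),interpolation=cv2.INTER_CUBIC)
    u2,v2=proj(c,[.5025,.05,.03]).astype(int)
    b=cv2.resize(c["image"][v2-20:v2+20,u2-25:u2+25,::-1],(400,320),interpolation=cv2.INTER_CUBIC)
    cv2.imwrite(n[0]+".png",np.vstack([a,b])[:600]);print((u-25,v-20),(u2-25,v2-20))
cv2.imwrite("pics/nip.png",np.hstack([cv2.imread("s.png"),cv2.imread("t.png")]))
E
```

```text
down t 8.0 p [0.5068 0.0515 0.0574] F [0.2 0.  6.8] w 0.007 gf 28.0
open t 8.42 p [0.5064 0.0515 0.0567] F [ 0.2 -0.3 -0.8] w 0.04 gf 0.0
over gun t 10.97 p [0.5051 0.368  0.2436] F [-0.5 -0.5  0.4] w 0.0699 gf 0.0
scene (np.int64(242), np.int64(193)) 15 240.06666666666666 195.33333333333334
(np.int64(217), np.int64(173)) (np.int64(244), np.int64(214))
top (np.int64(264), np.int64(170)) 18 263.6111111111111 168.72222222222223
(np.int64(239), np.int64(150)) (np.int64(243), np.int64(193))
```

View pics/nip.png

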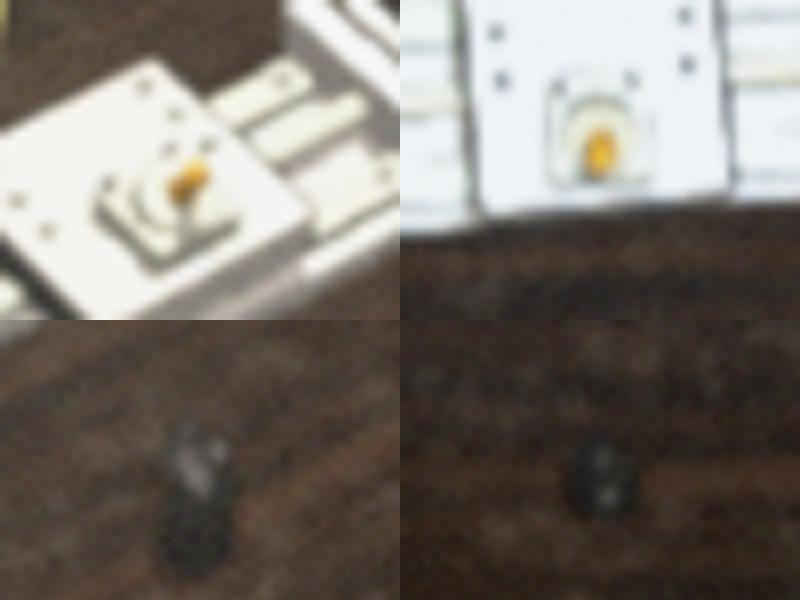

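The cap stands upright on the desk and has been let go. The brass head is at scene ≈(240.6,194.6) and top ≈(263.5,169.1). I'll triangulate it and pick up the gun.

```bash
python3 - <<'E'
from h import *
import pickle
S=pickle.load(open("scene2.pkl","rb"));T=pickle.load(open("top2.pkl","rb"))
print("ball",tri(S,(240.6,194.6),T,(263.5,169.1)), "onz s",onz(S,240.6,194.6,.0862),"t",onz(T,263.5,169.1,.0862))
a,b=[onz(T,239+x/8-.5,150+y/8-.5,.048) for x,y in((85,215),(335,195))];print("edge",a,b,np.arctan2(b[0]-a[0],a[1]-b[1]))
G=np.array([.505,.3688,.134])
manip.servo_line(G+[0,0,.03],rate=.12)
for dz in(.012,.008,.005,.003,.001,0,-.001):
    manip.servo_line(G+[0,0,dz],rate=.04);f=manip.get_contact_force()
    if abs(f[2])>4:break
st("down")
manip.command_gripper(.0,60);st("closed")
E
```

```text
ball (array([0.62260497, 0.06330486, 0.08307015]), np.float64(0.0013468423228432127)) onz s [0.61947845 0.06446478 0.0862    ] t [0.6224693  0.06373938 0.0862    ]
edge [0.60857049 0.1059861  0.048     ] [0.61542262 0.01636128 0.048     ] 0.07630508653819995
down t 13.99 p [0.5049 0.3688 0.1329] F [-0.4 -0.2  0.2] w 0.0703 gf 0.0
closed t 14.43 p [0.505  0.3688 0.1332] F [ 0.1 -0.5  2.4] w 0.031 gf 59.1
```

```bash
cat > look.py <<'E'
from h import *
N=np.array([.618,.0632,.091])
def look(name):
    out=[]
    for n in("scene","top"):
        c=manip.camera(n);u,v=proj(c,N+.03*ZN).astype(int)
        i=cv2.resize(c["image"][v-25:v+25,u-20:u+20,::-1],(400,500),interpolation=cv2.INTER_CUBIC)
        i=(255*(i/255.)**.7).astype(np.uint8)
        print(n,"crop origin",(u-20,v-25),"nip",proj(c,N),"axis pts",[proj(c,N+k*ZN).round(1) for k in(-.0055,.01,.028,.06)])
        out.append(i)
    cv2.imwrite(f"pics/{name}.png",np.hstack(out))
E
python3 - <<'E'
from look import *
G=np.array(manip.get_position())
manip.servo_line(G+[0,0,.125],rate=.12);st("lifted");manip.hold(.15)
on=rv(-ZN,ysg)
for d in(.2,.136,.107,.095):
    q=manip.solve_ik(N+d*ZN,on);print(d,None if q is None else np.round(q,3))
manip.move_to(N+.19*ZN,on);st("pre")
manip.servo_line(N+.1358*ZN,rate=.1);st("near")
look("near")
E
```

```text
lifted t 15.62 p [0.5046 0.3684 0.2572] F [-0.8  0.4 -3.1] w 0.0304 gf 59.5
0.2 [ 0.081  0.098  2.158  0.007  0.362 -1.582]
0.136 [ 0.081  0.251  2.141  0.011  0.227 -1.586]
0.107 [ 0.081  0.319  2.126  0.014  0.172 -1.588]
0.095 [ 0.081  0.347  2.119  0.015  0.151 -1.59 ]
pre t 16.97 p [0.524  0.0554 0.2559] F [-0.6  0.2 -2.4] w 0.0309 gf 59.5
near t 17.66 p [0.5504 0.0577 0.2085] F [-0.7  0.  -3.2] w 0.0305 gf 59.5
scene crop origin (np.int64(224), np.int64(164)) nip [241.29800866 193.47567529] axis pts [array([240.7, 194.2]), array([242.4, 192.2]), array([244.5, 189.9]), array([248.4, 185.7])]
top crop origin (np.int64(243), np.int64(149)) nip [263.65155679 170.38238295] axis pts [array([263.6, 169.7]), array([263.7, 171.6]), array([263.9, 173.9]), array([264.1, 178.2])]
```

View pics/near.png

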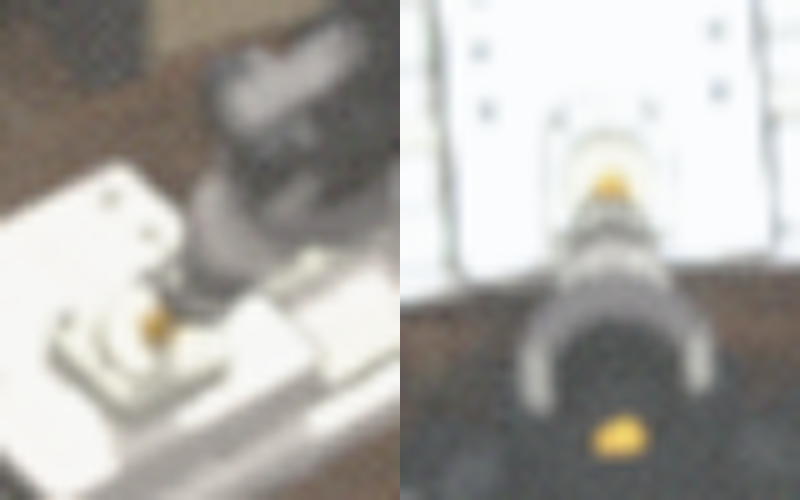

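In the top view the mouth centre is at crop ≈(614,215) and the head at (608,188), so the gun is about 1 mm too far toward -y. In the scene view the gun looks 1–3 mm too far toward the robot. I'll nudge it and check once with a larger zoom.

```bash
cat >> look.py <<'E'
EX=np.sqrt(.75)*xs+.5*UP
E
python3 - <<'E'
from look import *
off=.0015*EX+.0012*ysg
manip.servo_line(N+off+.1308*ZN,rate=.05);st()
p=np.array(manip.get_position());M=p-.1242*ZN  # mouth centre
out=[]
for n in("scene","top"):
    c=manip.camera(n);u,v=proj(c,N).astype(int)-[9,17 if n=="scene" else 10];
    i=cv2.resize(c["image"][v:v+30,u:u+20,::-1],(400,600),interpolation=cv2.INTER_LANCZOS4)
    i=(255*(i/255.)**.6).astype(np.uint8)
    for k in np.linspace(0,2*np.pi,24,endpoint=False):
        q=((proj(c,M+.0125*(np.cos(k)*EX+np.sin(k)*ysg))-[u,v]+.5)*20).astype(int);cv2.circle(i,tuple(q.tolist()),2,(0,0,255),-1)
    q=((proj(c,N-.0055*ZN)-[u,v]+.5)*20).astype(int);cv2.circle(i,tuple(q.tolist()),2,(255,0,0),-1);print(n,(u,v),q)
    out.append(i)
cv2.imwrite("pics/near2.png",np.hstack(out))
E
```

```text
t 18.02 p [0.5542 0.059  0.2052] F [-0.8  0.2 -2.8] w 0.0308 gf 59.5
scene (np.int64(232), np.int64(176)) [183 373]
top (np.int64(254), np.int64(160)) [202 204]
```

View pics/near2.png

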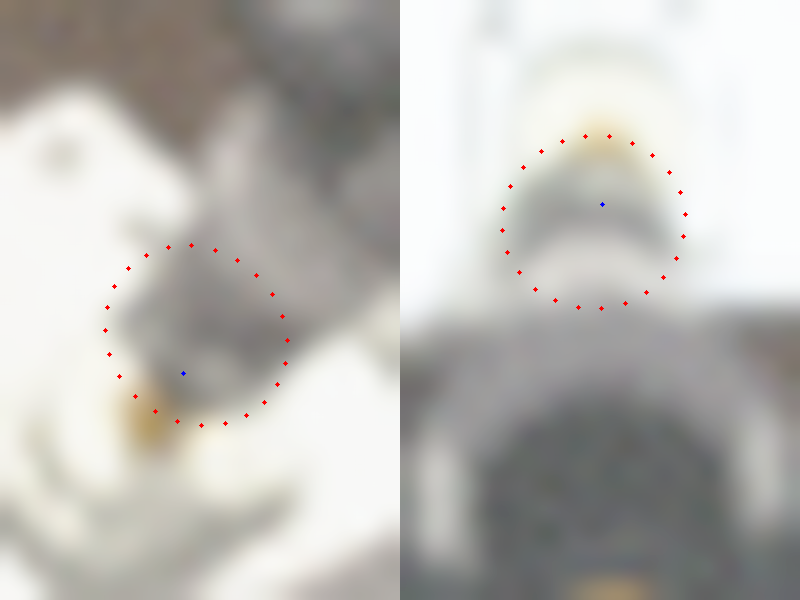

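The predicted mouth circle matches the coupler seen in both views. The brass at (150,420) in the scene crop and (601,145) in the top crop is within about 1 mm of the axis, which is inside the 3 mm capture. Now I'll press in steps while watching the force.

```bash
cat >> look.py <<'E'
OFF=.0008*EX+.0012*ysg
def press(ds,stop):
    for d in ds:
        manip.servo_line(N+OFF+d*ZN,rate=.03)
        f=np.array(manip.get_contact_force())-[-.8,.2,-2.8];p=np.array(manip.get_position())-N-OFF
        print(round(d*1e3,1),"act",round(p@ZN*1e3,1),"ax",round(f@ZN,1),"ex",round(f@EX,1),"y",round(f@ysg,1),"lat",np.round([p@EX*1e3,p@ysg*1e3],1),"w",round(manip.get_width(),4))
        if f@ZN>stop:break
E
python3 - <<'E'
from look import *
press([.128,.125,.122,.120,.118,.116,.114,.112,.110,.108,.106,.104],14);st()
E
```

```text
128.0 act 127.9 ax -0.6 ex 1.3 y -0.6 lat [-0.2 -0. ] w 0.0309
125.0 act 124.8 ax -0.1 ex -0.6 y 0.2 lat [-0.1  0. ] w 0.0306
122.0 act 121.8 ax -1.3 ex 0.2 y -0.5 lat [-0.1 -0. ] w 0.0308
120.0 act 119.9 ax 0.4 ex 1.0 y 0.6 lat [-0.1  0. ] w 0.0308
118.0 act 117.9 ax -0.5 ex 0.9 y 0.4 lat [-0.1 -0. ] w 0.0306
116.0 act 116.0 ax 2.3 ex 0.2 y -1.1 lat [ 0.1 -0.1] w 0.0309
114.0 act 113.9 ax 3.9 ex -0.2 y -3.7 lat [-0.3 -0.2] w 0.0308
112.0 act 111.8 ax -1.4 ex -0.0 y -4.9 lat [-0.2 -0.2] w 0.0307
110.0 act 109.7 ax -5.2 ex 0.5 y -5.3 lat [-0.3 -0.1] w 0.0309
108.0 act 107.5 ax -7.9 ex 1.2 y -6.7 lat [-0.3 -0.2] w 0.0308
106.0 act 105.5 ax -5.1 ex 0.1 y -5.3 lat [-0.4 -0.2] w 0.0307
104.0 act 104.3 ax 9.1 ex -0.4 y -5.9 lat [-0.1 -0.2] w 0.0305
 t 21.12 p [0.5666 0.0598 0.1816] F [-5.2 -6.1  4.9] w 0.0305 gf 60.9
```

The jaws have clicked: the force rose at 114–116, then went negative as the coupler was drawn in, and the seat and spring were met at about 104. I'll relieve the side load and press home.

```bash
sed -i 's/^OFF=.*/OFF=.0008*EX+.0006*ysg/' look.py; python3 - <<'E'
from look import *
press([.103,.101,.099,.097,.095,.094,.093,.092,.091,.090,.089,.088],26);st();print(np.round(manip.get_joint_positions(),3))
E
```

```text
103.0 act 103.4 ax 10.4 ex -0.8 y -3.4 lat [-0.1  0.1] w 0.0309
101.0 act 101.4 ax 11.3 ex -1.5 y -3.4 lat [-0.1  0.1] w 0.0307
99.0 act 99.5 ax 12.3 ex -0.8 y -3.0 lat [-0.1  0.1] w 0.0307
97.0 act 97.5 ax 13.7 ex -0.5 y -4.3 lat [-0.2  0.1] w 0.0308
95.0 act 95.6 ax 13.9 ex -0.3 y -3.5 lat [-0.2  0.1] w 0.031
94.0 act 94.6 ax 14.2 ex -1.0 y -3.4 lat [-0.1  0.1] w 0.0307
93.0 act 93.7 ax 16.3 ex -0.9 y -3.7 lat [-0.2  0.1] w 0.0304
92.0 act 92.8 ax 15.5 ex -1.1 y -3.8 lat [-0.1  0.1] w 0.031
91.0 act 92.5 ax 29.0 ex -1.8 y -3.6 lat [0.  0.1] w 0.0308
 t 23.37 p [0.5726 0.06   0.1715] F [-16.5  -4.7  21.5] w 0.0308 gf 63.8
[ 0.083  0.353  2.117  0.011  0.148 -1.585]
```

The hard stop is reached: the force follows the spring from about 9 to 15 N over 12 mm, then jumps to 29 N. I'll check the cap with one last picture before handing in.

```bash
python3 - <<'E'
from look import *
manip.hold(.5);st()
c=manip.camera("scene")
cv2.imwrite("pics/end.png",cv2.resize(c["image"][140:290,170:370,::-1],(800,600),interpolation=cv2.INTER_CUBIC))
E
```

```text
t 23.87 p [0.5726 0.06   0.1715] F [-17.5  -5.2  20.8] w 0.0306 gf 63.7
```

View pics/end.png

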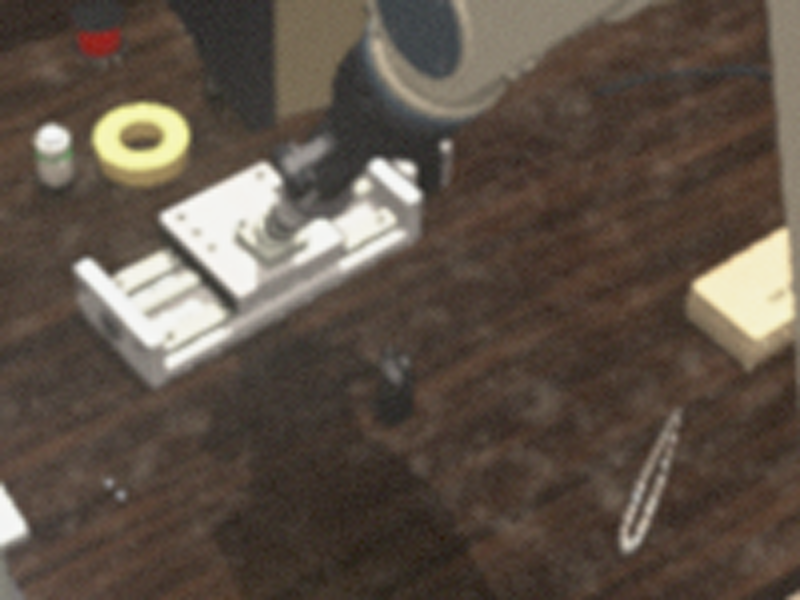

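The coupler is seated on the nipple at (280,220), and the cap stands free on the desk at (395,385).

```bash
python3 -c "
from rig import manip
print(manip.sign_off())"
```

```text
the job is handed in; nothing more can be done
None
```

I handed the job in at about 24 s of the 61 s limit; no verdict came back. The cap stands on the desk, and the forces show the coupler snapped on, with the gun gripped and held against the hard stop at about 29 N.

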